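Park the blue cat-food can at the top of the can rack

TASK

On the coffee table stands a wooden two-lane can rack with a blue and an orange cat-food can lying at its foot. With your fingertips push the blue can slowly up its sloping lane, staying behind it so that it never runs back down on its own, until it drops into the level seat at the top, against the end board, and stays there when you let go. Do not lift it off the rack, and leave the orange can and everything else on the table where they are.

Things in the scene. Friction and masses are not known exactly. Their poses are not given: they have to be found in the camera images.
- rack: pale wooden can rack, 290 mm long, 256 mm wide, fixed to the table. Origin on the table under its middle; x points up the slope, y across, z up. Two equal lanes centred at y = +62 and -62 mm, each 116 mm wide between low rails (8 mm thick, 12 to 16 mm above the lane floor). Front lip at x = -158 to -150 mm, top at z = 22 mm; then a level foot, floor at z = 12 mm, to x = -75 mm
- slope (a point): start of the slope, on its surface at mid-width (rack frame x = -75, y = 0, z = 12 mm); its x axis points up along the slope, its z is square to it. Both lanes rise at 9 degrees from here to a sharp crest at rack x = 65 mm, z = 34 mm
- seat (a point): middle of the seat's level floor, between the two lanes (rack frame x = 82.5, y = 0, z = 30 mm; axes as the rack). The floor lies 4 mm below the crest and ends at the end board (face at rack x = 119.5 mm, top at z = 80 mm). A can in the seat has its centre at rack x = 81 to 84 mm, z = 66 mm, and the step keeps it from rolling back
- can_blue_center (a point): centre of the blue can: a full steel food can, 72 mm in diameter, 104 mm long, about 0.43 kg, that lies across its lane and rolls freely; its y axis is the can's axis (its x and z axes turn as it rolls). At the start it lies on the level foot of either lane
- can_orange_center (a point): centre of the orange can, same size and axes, at the foot of the other lane; to be left alone
- bowl: blue cat bowl, 156 mm wide, 50 mm high; origin at the centre of its underside
- torch: metal pocket torch lying on the table beyond the rack, about 118 mm long (along its x), 25 mm high; origin on the underside
- keys: bunch of keys with a black fob lying behind the end board of the rack, about 150 x 60 mm, 12 mm high; origin under the fob
- sunglasses: sunglasses with green lenses standing open, 140 mm wide, 52 mm high; origin under the bridge
- mug: white mug, 80 mm wide, 92 mm high; origin at the centre of its underside
- treats: jar of cat treats, 64 mm wide, 85 mm high; origin at the centre of its underside
Mind the look-alikes: they are no part of the job. What is shaped like the part that bears can_blue_center but pink or yellow is not meant.

How it is judged:
By the outcome, as a careful person would: the job done as asked, in the order asked, and still so for the second after the job is handed in, with the robot touching nothing.
It also fails if it takes over 48 s, if anything falls off the work surface, if the arm or the gripper's body presses on something with over 40 N, if the wrist force passes 120 N, or if a joint passes its speed limit or range.

ROBOT

A 7-joint arm with a two-finger parallel gripper is mounted at the origin on the work surface. World frame = base frame: x ahead of the robot, y to its left, z up, the work surface at z = 0. Lengths are in m, angles in rad, forces in N, time in s.
With the tool pointing down it reaches from about 0.4 to 0.85 m from the base axis. Payload 10.4 kg.
Tool frame: the origin (TCP) lies on the mounting face of the last link; the fingertips stand 182 mm ahead of it and the grasp point (between the pads) lies 164 mm ahead of it; z points along the fingers, y is the line along which they close (so a half turn about z gives the same grasp; the last joint's range is limited). The gripper opens to 87 mm and grips with 3 to 60 N. Pads are 19 mm wide; open, the fingers measure 117 mm over their backs; the gripper's body (75 mm by 190 mm) begins 51 mm behind the grasp point.
Start: joints at [-1.309, 0.332, -0.065, 1.46, 0.022, 1.35, -0.088], TCP at [0.176, 0.6, 0.405] pointing down, gripper open.
Joint ranges: [-2.6, 2.6], [-0.5, 2.12], [-1.47, 1.34], [0.16, 2.42], [-1.27, 4.41], [0.06, 2.06], [-2.6, 2.6]. Speed limits (rad/s): [2.22, 2.22, 2.79, 2.79, 3.14, 3.14, 3.14].

INTERFACE

Orientations are given as a unit quaternion [x, y, z, w].
In Python, from cell import bot gives the robot as it stands.
- The arm moves only by the shell command python3 -m jog 'ROWS' [OPENING] [FORCE]. ROWS is JSON, one flat list of numbers, 6 for each row, row after row: the shift along the tool's x, y, z scaled (see below), then the turn, a rotation vector about the tool's x, y, z scaled (see below). In form: [dx, dy, dz, wx, wy, wz, dx, dy, dz, wx, wy, wz, ...]. A call has 1 to 8 rows; each row is the pose to reach, as a shift and turn from the pose commanded when the call began, along the tool's axes at that moment, turning the shorter way round; what a row does not reach only later rows make up. The controller multiplies each number of a shift by 75 cm and each number of a turn by pi rad. A row lasts 1/8 s, in which the tool goes at most 62.5 mm and 10.7 degrees, less where a joint would pass 70% of its speed; a pose out of reach is approached as far as the arm can. A call with a number of a shift or a turn outside -1 to 1 is refused whole. A call with a gripper value outside its range is refused whole. OPENING is the gripper command: -1 is fully open, 1 is shut, values between are in proportion, set as the call begins (- or left out, the last holds). The fingers move at their own pace and stop on an object; FORCE is the grip in N (left out, the last holds). Time passes only in rows, so rows that repeat a pose let the fingers close. It gives the time, the measured TCP pose, the force, the opening and the grip force at its end, in the units of the state.
- bot.observe(): the state, without advancing time (a new reading comes with each control period).
- bot.camera(name): name is "scene" or "top"; returns (picture, depth): 384x512x3 uint8, red, green, blue; 384x512 float32, m along the optical axis (not along the pixel's ray), 0 where there is no reading.
- bot.calibration(name): a dict with "mtx" (3x3 intrinsics, pixels), "view" (4x4, takes a point from world to camera coordinates). Camera axes: x right, y up, looking along -z (the intrinsics and any distortion apply to the point x, -y, -z); pixel columns grow to the right and rows downward; lengths in m; the calibration is good to about 2 mm. A picture is of the moment at which its call begins. calibration takes no time and is no camera call.
- bot.job_done(): hands the job in; it is judged then, once.
The state is a dict: "t": time; "joint_pos": joint angles; "joint_velocities": joint speeds; "tau": joint torques, N m; "position": TCP position; "orientation": TCP orientation; "wrist_force": force on the tool from outside, world axes, zero at the start; "ft_torque": the same for the moment, N m; "opening": opening from 0.0 (shut) to 1.0 (fully open); "grasp_force": force on a finger pad.
Only numpy, scipy, OpenCV 4.12 (cv2) and the standard library are available. Lean on these libraries where they do the work, as an engineer would, in place of code of your own. Each camera call takes 0.05 s, during which the arm holds its last target. There are 200 camera calls.

## Working session

There is one attempt and no reset: what is moved stays moved. The work goes in short steps, Python scripts to look and compute and a shell command to move; the robot and the scene stay as the last step left them, time stands still between calls to the robot, and variables do not carry over. Pictures are saved under pics/ and viewed, at most 10 in all, crops included, and the job is handed in when it is done.

```bash
mkdir -p pics
python3 - <<'E'
from cell import bot
import cv2,numpy as np
for n in("scene","top"):
    p,d=bot.camera(n); np.savez(f"pics/{n}0.npz",p=p,d=d); cv2.imwrite(f"pics/{n}0.png",p[...,::-1])
    c=bot.calibration(n); print(n,c["mtx"].round(1).tolist(),c["view"].round(3).tolist(),[k for k in c])
s=bot.observe();print(s["t"],s["position"],s["orientation"],s["opening"])
E
```

```text
scene [[466.0, 0.0, 250.3], [0.0, 466.0, 193.9], [0.0, 0.0, 1.0]] [[0.031, 0.999, 0.016, 0.03], [-0.826, 0.017, 0.564, 0.419], [0.563, -0.031, 0.826, -1.757], [0.0, 0.0, 0.0, 1.0]] ['mtx', 'view']
top [[355.0, 0.0, 255.3], [0.0, 355.0, 194.3], [0.0, 0.0, 1.0]] [[0.029, -0.999, 0.027, -0.09], [0.989, 0.032, 0.142, -0.56], [-0.143, 0.022, 0.99, -1.108], [0.0, 0.0, 0.0, 1.0]] ['mtx', 'view']
0.1 [0.17556413 0.59971579 0.40402288] [ 1.41896332e-01  9.89881322e-01 -6.28870475e-04 -6.59410781e-05] 1.0002045406790483
```

View pics/scene0.png

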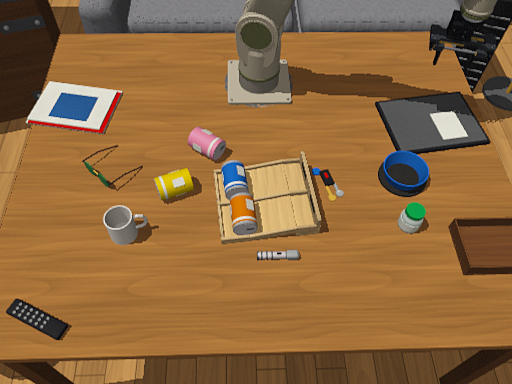

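View pics/top0.png

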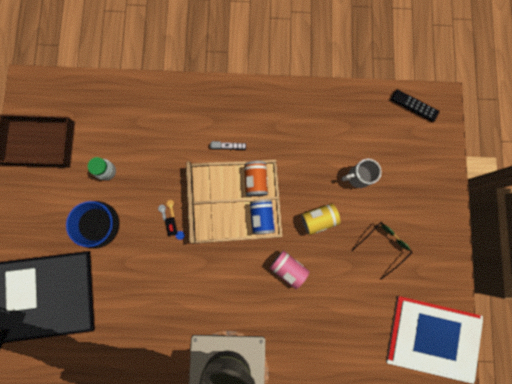

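The scene picture shows the rack with its foot to the left and end board to the right (+y). The blue can is at about (234,178) in the lane nearer the robot, the orange at (243,212). In the top picture the blue can is at (262,217) and the orange at (256,180). The other candidates are the pink can (scene 207,143) and the yellow can (scene 175,184). Both are on the table and the wrong colour, so the blue can on the rack is the one meant. Next I measure and confirm it in a crop.

```bash
cat > h.py <<'E'
from cell import bot
import cv2,numpy as np
def cloud(n,d):
    c=bot.calibration(n);K,V=c["mtx"],c["view"]
    v,u=np.mgrid[:384,:512]
    P=np.stack([(u-K[0,2])/K[0,0]*d,-(v-K[1,2])/K[1,1]*d,-d,np.ones_like(d)],-1)
    return (P@np.linalg.inv(V).T)[...,:3]
E
python3 - <<'E'
from h import *
for n in("scene","top"):
    z=np.load(f"pics/{n}0.npz");p,d=z["p"],z["d"];X=cloud(n,d)
    ok=(d>0)&(X[...,2]>.006)&(X[...,2]<.12)
    hsv=cv2.cvtColor(p,cv2.COLOR_RGB2HSV)
    box={"scene":(205,145,330,250),"top":(180,155,290,248)}[n]
    m=np.zeros_like(ok);m[box[1]:box[3],box[0]:box[2]]=1
    # rack outline: raised points, pale wood hue or cans
    r=ok&m
    k,l,st,_=cv2.connectedComponentsWithStats(r.astype(np.uint8));r=l==1+st[1:,4].argmax()
    print(n,"rack rect",cv2.minAreaRect(X[r][:,:2].astype(np.float32)), X[r].min(0).round(3),X[r].max(0).round(3))
    e=r&(X[...,2]>.066)&(hsv[...,0]<30)&(X[...,1]>np.median(X[r][:,1]));
    print(" endboard",e.sum(),cv2.minAreaRect(X[e][:,:2].astype(np.float32)))
    for nm,lo,hi in(("blue",100,125),("orange",5,14)):
        c=m&(hsv[...,0]>=lo)&(hsv[...,0]<=hi)&(hsv[...,1]>(150 if nm=="blue" else 200))&ok&(X[...,2]>.03)
        k,l,st,_=cv2.connectedComponentsWithStats(c.astype(np.uint8));c=l==1+st[1:,4].argmax()
        c=cv2.morphologyEx(c.astype(np.uint8),cv2.MORPH_CLOSE,np.ones((9,9)))>0
        q=X[c&ok]; print(" ",nm,c.sum(),cv2.minAreaRect(q[:,:2].astype(np.float32)),"ztop",np.percentile(q[:,2],[50,98]).round(3),"ridge",np.median(q[q[:,2]>np.percentile(q[:,2],85)],0).round(3))
    cv2.imwrite(f"pics/{n}crop.png",cv2.resize(p[box[1]-5:box[3]+5,box[0]-5:box[2]+5,::-1],None,fx=5 if n=="scene" else 5,fy=5,interpolation=cv2.INTER_CUBIC))
E
```

```text
scene rack rect ((0.5099216103553772, 0.0020948052406311035), (0.32148462533950806, 0.31696173548698425), 5.52926778793335) [ 0.336 -0.16   0.006] [0.683 0.164 0.092]
 endboard 366 ((0.5284070372581482, 0.1321765035390854), (0.2576294243335724, 0.014721458777785301), 5.729658603668213)
  blue 355 ((0.48159298300743103, -0.0967002660036087), (0.07349841296672821, 0.06709161400794983), 6.244868278503418) ztop [0.082 0.089] ridge [ 0.481 -0.095  0.087]
  orange 18 ((0.6250779032707214, -0.04226387292146683), (0.01953926496207714, 0.012939263135194778), 19.7203311920166) ztop [0.074 0.081] ridge [ 0.619 -0.048  0.08 ]
top rack rect ((0.547240674495697, -3.419816493988037e-05), (0.2658877372741699, 0.30208244919776917), 5.766334533691406) [ 0.401 -0.163  0.006] [0.684 0.148 0.09 ]
 endboard 361 ((0.5287182331085205, 0.1309996098279953), (0.2511896789073944, 0.013230238109827042), 5.861780166625977)
  blue 338 ((0.48211783170700073, -0.09516580402851105), (0.0688721165060997, 0.0632472112774849), 7.441533088684082) ztop [0.081 0.088] ridge [ 0.487 -0.097  0.086]
  orange 187 ((0.6047883033752441, -0.07084383070468903), (0.0643695518374443, 0.06055409461259842), 7.554962635040283) ztop [0.081 0.086] ridge [ 0.623 -0.075  0.085]
```

View pics/scenecrop.png

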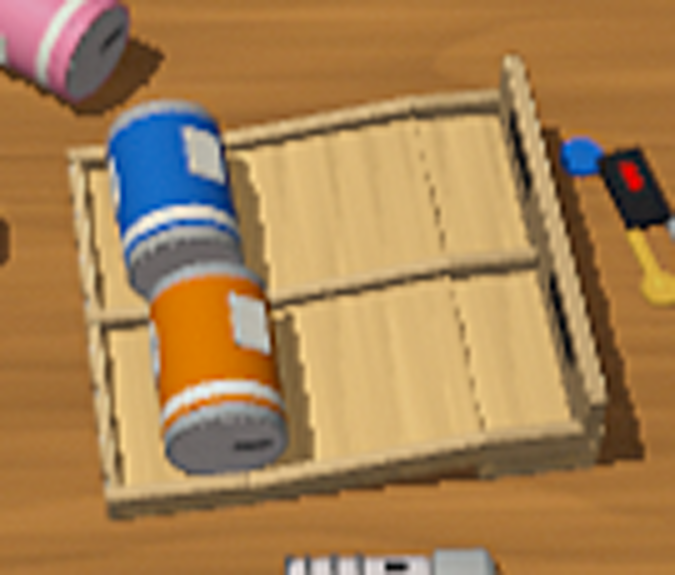

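The crop confirms the blue can lies on the foot of the near lane (rack y = +62), with the orange can in the other. The rack's up-slope direction is about 95.8° in the world frame. I'll write a small calculator that turns rack-frame fingertip targets into rows.

```bash
cat > rowto.py <<'E'
# python3 rowto.py x y ztip(rack mm, upslope yaw) -> row from the current pose; "w" first for world xy
import sys,json
from h import *
from scipy.spatial.transform import Rotation as R
O=np.array([.5413,.0064]);a=np.radians(95.8);X=np.array([np.cos(a),np.sin(a)]);Y=np.array([-X[1],X[0]])
s=bot.observe();Rc=R.from_quat(s["orientation"])
Rt=R.from_matrix(np.c_[[*X,0],[-Y[0],-Y[1],0],[0,0,-1]])
tip=np.array(s["position"])+Rc.apply([0,0,.182])
r=tip[:2]-O;print("t",s["t"],"tip rack mm",(r@X*1e3).round(1),(r@Y*1e3).round(1),(tip[2]*1e3).round(1),"F",np.round(s["wrist_force"],1),"open",round(s["opening"],2))
v=sys.argv[1:]
for i in range(0,len(v),3):
    x,y,z=[float(q)/1e3 for q in v[i:i+3]]
    p=np.array([*(O+x*X+y*Y),z])-Rt.apply([0,0,.182])
    print("row",(Rc.inv().apply(p-s["position"])/.75).round(4).tolist(),((Rc.inv()*Rt).as_rotvec()/np.pi).round(4).tolist())
E
python3 rowto.py 230 30 223 -170 62 200 -170 62 38
```

```text
t 0.1 tip rack mm 627.0 304.0 222.0 F [ 0.4  0.  -0. ] open 1.0
row [-0.5377, -0.3532, -0.0008] [-0.0003, 0.0003, 0.3771]
row [-0.699, -0.8633, 0.0305] [-0.0003, 0.0003, 0.3771]
row [-0.699, -0.863, 0.2465] [-0.0003, 0.0003, 0.3771]
```

```bash
python3 -m jog '[-0.538,-0.353,0,0,0,0.19,-0.538,-0.353,0,0,0,0.19,-0.538,-0.353,0,0,0,0.19,-0.538,-0.353,0,0,0,0.19,-0.538,-0.353,0,0,0,0.19,-0.538,-0.353,0,0,0,0.19,-0.538,-0.353,0,0,0,0.19,-0.538,-0.353,0,0,0,0.19]' 0 20; python3 rowto.py -170 62 200
```

```text
t: 1.1
position: [0.4899, 0.2297, 0.4047]
orientation: [0.428, 0.904, -0.0, 0.0]
wrist_force: [0.1, 0.8, -0.3]
opening: 0.499
grasp_force: 0.0
t 1.1 tip rack mm 227.3 28.6 222.7 F [ 0.1  0.8 -0.3] open 0.5
row [-0.4169, -0.3299, 0.0304] [-0.0, 0.0001, 0.1864]
```

```bash
python3 -m jog '[-0.418,-0.331,0.03,0,0,0.187,-0.418,-0.331,0.03,0,0,0.187,-0.418,-0.331,0.03,0,0,0.187,-0.418,-0.331,0.03,0,0,0.187,-0.418,-0.331,0.03,0,0,0.187,-0.418,-0.331,0.03,0,0,0.187,-0.418,-0.331,0.03,0,0,0.187,-0.418,-0.331,0.03,0,0,0.187]'; python3 rowto.py -170 62 80 -170 62 38
```

```text
t: 2.1
position: [0.4956, -0.1695, 0.3819]
orientation: [0.672, 0.741, -0.001, -0.0]
wrist_force: [-0.5, 0.1, 0.0]
opening: 0.501
grasp_force: 0.0
t 2.1 tip rack mm -170.5 63.4 199.9 F [-0.5  0.1  0. ] open 0.5
row [0.0006, 0.0018, 0.1599] [-0.0003, 0.0002, -0.0012]
row [0.0006, 0.0018, 0.2159] [-0.0003, 0.0002, -0.0012]
```

```bash
python3 -m jog '[0,0.002,0.06,0,0,0,0,0.002,0.11,0,0,0,0,0.002,0.14,0,0,0,0,0.002,0.15,0,0,0]'; python3 rowto.py -170 62 38
python3 - <<'E'
from h import *
a,_=bot.camera("scene");b,_=bot.camera("top")
A=cv2.resize(a[120:250,170:340],None,fx=2.6,fy=2.6*1.3,interpolation=3)[:,:400];B=cv2.resize(b[140:260,170:330],None,fx=2.5,fy=2.5,interpolation=3)
A=cv2.resize(a[120:250,170:340],(520,400));B=cv2.resize(b[140:270,170:340],(520,400))
A=A[:,:400];B=B[:,120:]
cv2.imwrite("pics/d1.png",np.hstack([A,B])[...,::-1])
E
```

```text
t: 2.6
position: [0.4975, -0.1658, 0.2684]
orientation: [0.67, 0.743, -0.001, -0.001]
wrist_force: [0.1, -0.0, -0.4]
opening: 0.497
grasp_force: 0.0
t 2.6 tip rack mm -166.7 61.4 86.4 F [ 0.1 -0.  -0.4] open 0.5
row [-0.0042, -0.0012, 0.0645] [-0.0007, -0.0003, 0.0007]
```

View pics/d1.png

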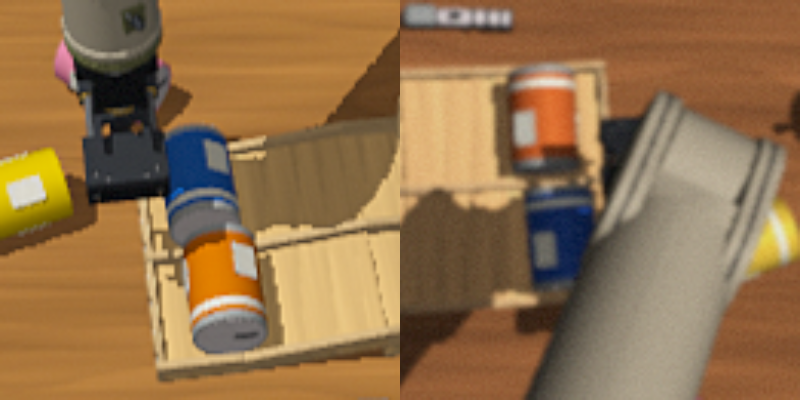

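The scene view shows the gripper just behind the blue can and over the front lip. The yellow can at left (30,190) is clear, and both cans still lie at the foot.

```bash
python3 -m jog '[0,0,0.02,0,0,0,0,0,0.04,0,0,0,0,0,0.056,0,0,0,0,0,0.056,0,0,0,0,0,0.056,0,0,0]'; python3 rowto.py -150 62 38
```

```text
t: 3.32
position: [0.4978, -0.1674, 0.2279]
orientation: [0.67, 0.742, 0.0, 0.0]
wrist_force: [-0.4, -0.3, 1.2]
opening: 0.503
grasp_force: 0.0
t 3.325 tip rack mm -168.5 60.8 45.9 F [-0.4 -0.3  1.2] open 0.5
row [0.0247, -0.0015, 0.0105] [0.0, 0.0, 0.0001]
```

```bash
python3 -m jog '[0.005,-0.001,0.01,0,0,0,0.01,-0.001,0.01,0,0,0,0.015,-0.001,0.01,0,0,0,0.02,-0.001,0.01,0,0,0,0.024,-0.001,0.01,0,0,0,0.027,-0.001,0.01,0,0,0,0.03,-0.001,0.01,0,0,0,0.032,-0.001,0.01,0,0,0]'; python3 rowto.py -100 62 40
```

```text
t: 4.32
position: [0.4945, -0.1433, 0.2202]
orientation: [0.67, 0.742, 0.0, -0.0]
wrist_force: [0.4, -0.2, 0.3]
opening: 0.499
grasp_force: 0.0
t 4.325 tip rack mm -144.2 61.7 38.2 F [ 0.4 -0.2  0.3] open 0.5
row [0.059, -0.0004, -0.0024] [0.0, -0.0, 0.0001]
```

```bash
python3 -m jog '[0.004,0,0,0,0,0,0.008,0,0,0,0,0,0.012,0,0,0,0,0,0.016,0,0,0,0,0,0.02,0,0,0,0,0,0.024,0,0,0,0,0,0.028,0,0,0,0,0,0.032,0,0,0,0,0]'; python3 rowto.py -100 62 40
python3 - <<'E'
from h import *
a,_=bot.camera("scene");b,_=bot.camera("top")
A=cv2.resize(a[120:250,170:340],(520,400))[:,:400];B=cv2.resize(b[140:270,170:340],(520,400))[:,:400]
cv2.imwrite("pics/d2.png",np.hstack([A,B])[...,::-1])
E
```

```text
t: 5.32
position: [0.4922, -0.12, 0.2205]
orientation: [0.67, 0.742, -0.0, 0.001]
wrist_force: [-0.1, -3.4, 2.9]
opening: 0.5
grasp_force: 2.0
t 5.325 tip rack mm -121.0 61.5 38.5 F [-0.1 -3.4  2.9] open 0.5
row [0.0278, -0.0005, -0.002] [0.0002, 0.0003, 0.0]
```

View pics/d2.png

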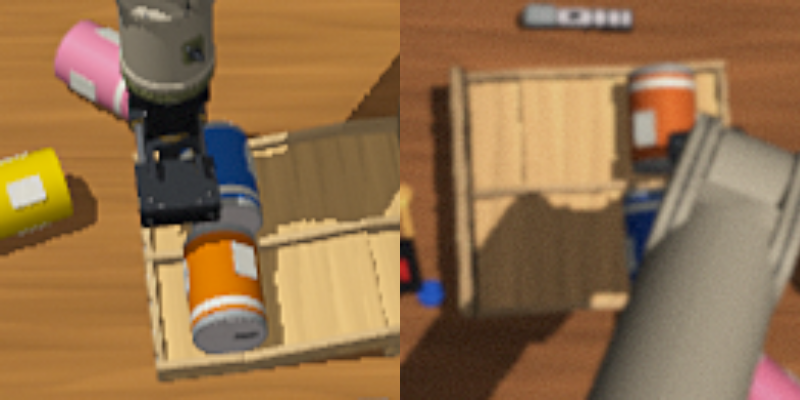

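The fingers have touched the blue can and it is at the start of the slope; the orange can is unmoved. Now I push up the 9° slope at 24 mm/s, with the tip rising along with it.

```bash
python3 -m jog '[0.004,0,-0.0006,0,0,0,0.008,0,-0.0012,0,0,0,0.012,0,-0.0018,0,0,0,0.016,0,-0.0024,0,0,0,0.02,0,-0.003,0,0,0,0.024,0,-0.0037,0,0,0,0.028,0,-0.0043,0,0,0,0.032,0,-0.005,0,0,0]'; python3 rowto.py -73 62 46; python3 -m jog '[0.004,0,-0.0006,0,0,0,0.008,0,-0.0012,0,0,0,0.012,0,-0.0018,0,0,0,0.016,0,-0.0024,0,0,0,0.02,0,-0.003,0,0,0,0.024,0,-0.0037,0,0,0,0.028,0,-0.0043,0,0,0,0.032,0,-0.005,0,0,0]'; python3 rowto.py -49 62 50
python3 - <<'E'
from h import *
a,_=bot.camera("scene");b,_=bot.camera("top")
A=cv2.resize(a[120:250,170:340],(520,400))[:,:400];B=cv2.resize(b[140:270,170:340],(520,400))[:,:400]
cv2.imwrite("pics/d3.png",np.hstack([A,B])[...,::-1])
E
```

```text
t: 6.42
position: [0.4896, -0.0955, 0.224]
orientation: [0.67, 0.742, 0.0, -0.0]
wrist_force: [-0.4, -4.3, 2.8]
opening: 0.497
grasp_force: 1.9
t 6.425 tip rack mm -96.1 61.7 42.0 F [-0.4 -4.3  2.8] open 0.5
row [0.0309, -0.0003, -0.0053] [-0.0, -0.0, 0.0001]
t: 7.42
position: [0.4872, -0.0716, 0.2277]
orientation: [0.67, 0.742, 0.0, -0.0]
wrist_force: [0.3, -3.8, 2.7]
opening: 0.502
grasp_force: 1.9
t 7.425 tip rack mm -72.1 61.8 45.7 F [ 0.3 -3.8  2.7] open 0.5
row [0.0309, -0.0003, -0.0057] [-0.0, -0.0, 0.0001]
```

View pics/d3.png

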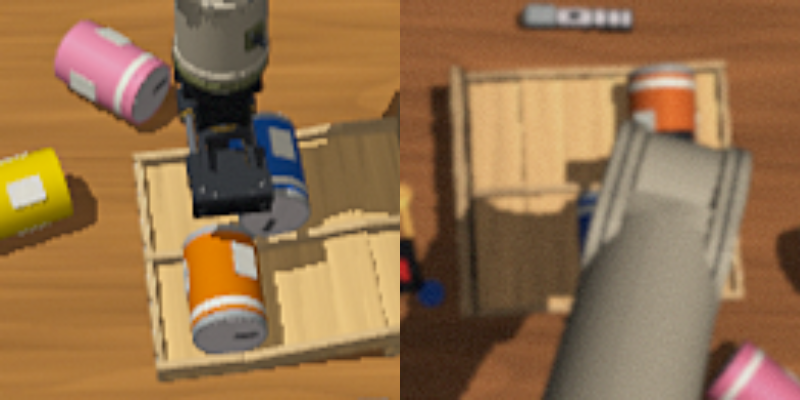

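The blue can is rolling up the slope in front of the fingers (scene crop 275,175), square in its lane, and the orange can is untouched.

```bash
python3 -m jog '[0.004,0,-0.0006,0,0,0,0.008,0,-0.0012,0,0,0,0.012,0,-0.0018,0,0,0,0.016,0,-0.0024,0,0,0,0.02,0,-0.003,0,0,0,0.024,0,-0.0037,0,0,0,0.028,0,-0.0043,0,0,0,0.032,0,-0.005,0,0,0]'; python3 rowto.py;  python3 -m jog '[0.004,0,-0.0006,0,0,0,0.008,0,-0.0012,0,0,0,0.012,0,-0.0018,0,0,0,0.016,0,-0.0024,0,0,0,0.02,0,-0.003,0,0,0,0.024,0,-0.0037,0,0,0,0.028,0,-0.0043,0,0,0,0.032,0,-0.005,0,0,0]'; python3 rowto.py; python3 -m jog '[0.004,0,-0.0006,0,0,0,0.008,0,-0.0012,0,0,0,0.012,0,-0.0018,0,0,0,0.016,0,-0.0024,0,0,0,0.02,0,-0.003,0,0,0,0.024,0,-0.0037,0,0,0,0.028,0,-0.0043,0,0,0,0.032,0,-0.005,0,0,0]'; python3 rowto.py 37 62 57
```

```text
t: 8.52
position: [0.4847, -0.0478, 0.2315]
orientation: [0.67, 0.742, 0.0, -0.0]
wrist_force: [0.7, -3.7, 2.4]
opening: 0.499
grasp_force: 1.9
t 8.525 tip rack mm -48.1 61.7 49.5 F [ 0.7 -3.7  2.4] open 0.5
t: 9.52
position: [0.4823, -0.0239, 0.2352]
orientation: [0.67, 0.742, 0.0, -0.0]
wrist_force: [-0.0, -3.8, 3.1]
opening: 0.5
grasp_force: 1.9
t 9.525 tip rack mm -24.2 61.8 53.2 F [-0.  -3.8  3.1] open 0.5
t: 10.52
position: [0.4799, 0.0, 0.239]
orientation: [0.67, 0.742, 0.0, -0.0]
wrist_force: [0.5, -3.3, 2.7]
opening: 0.503
grasp_force: 1.9
t 10.525 tip rack mm -0.1 61.8 57.0 F [ 0.5 -3.3  2.7] open 0.5
row [0.0495, -0.0003, 0.0] [0.0, -0.0, 0.0001]
```

```bash
python3 -m jog '[0.003,0,-0.0005,0,0,0,0.006,0,-0.001,0,0,0,0.009,0,-0.0014,0,0,0,0.012,0,-0.0018,0,0,0,0.015,0,-0.002,0,0,0,0.018,0,-0.002,0,0,0,0.021,0,-0.002,0,0,0,0.024,0,-0.002,0,0,0]'; python3 rowto.py; python3 -m jog '[0.002,0,0,0,0,0,0.004,0,0,0,0,0,0.006,0,0.0005,0,0,0,0.008,0,0.001,0,0,0,0.01,0,0.0015,0,0,0,0.012,0,0.002,0,0,0,0.014,0,0.0025,0,0,0,0.016,0,0.003,0,0,0]'; python3 rowto.py 37 62 57;  python3 - <<'E'
from h import *
a,_=bot.camera("scene");b,_=bot.camera("top")
A=cv2.resize(a[120:250,170:340],(520,400))[:,120:];B=cv2.resize(b[140:270,170:340],(520,400))[:,:400]
cv2.imwrite("pics/d4.png",np.hstack([A,B])[...,::-1])
E
```

```text
t: 11.52
position: [0.4779, 0.0183, 0.2403]
orientation: [0.67, 0.742, 0.0, -0.0]
wrist_force: [1.1, -0.6, 0.5]
opening: 0.5
grasp_force: 0.2
t 11.525 tip rack mm 18.3 62.0 58.3 F [ 1.1 -0.6  0.5] open 0.5
t: 12.52
position: [0.4768, 0.0297, 0.2382]
orientation: [0.67, 0.742, 0.0, -0.0]
wrist_force: [-0.3, -0.5, 0.3]
opening: 0.505
grasp_force: 0.0
t 12.525 tip rack mm 29.8 61.8 56.2 F [-0.3 -0.5  0.3] open 0.5
row [0.0097, -0.0003, -0.0011] [-0.0, -0.0, 0.0001]
```

View pics/d4.png

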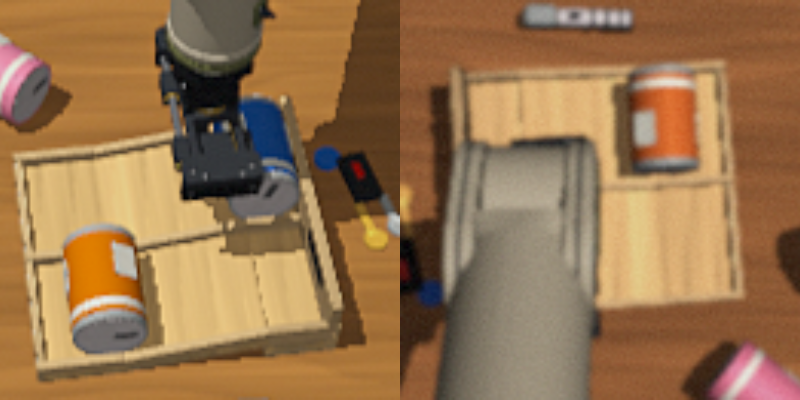

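The force fell to zero as the can passed the crest, and the picture shows it against the end board at (265,155) of the left crop. I'll nudge forward a few mm as a check before backing off.

```bash
python3 -m jog '[0.002,0,0,0,0,0,0.004,0,0,0,0,0,0.006,0,0,0,0,0,0.008,0,0,0,0,0]'; python3 rowto.py; python3 -m jog '[-0.003,0,0,0,0,0,-0.006,0,0,0,0,0,-0.012,0,0,0,0,0,-0.025,0,0,0,0,0,-0.04,0,0,0,0,0,-0.05,0,0,0,0,0]'; python3 rowto.py; python3 -m jog '[0,0,-0.04,0,0,0,0,0,-0.1,0,0,0,0,0,-0.18,0,0,0,-0.05,0,-0.25,0,0,0,-0.12,0,-0.27,0,0,0,-0.19,0,-0.27,0,0,0,-0.25,0,-0.27,0,0,0,-0.28,0,-0.27,0,0,0]'; python3 rowto.py
python3 - <<'E'
from h import *
O=np.array([.5413,.0064]);a=np.radians(95.8);Xr=np.array([np.cos(a),np.sin(a)]);Y=np.array([-Xr[1],Xr[0]])
a,d=bot.camera("scene");b,_=bot.camera("top")
X=cloud("scene",d);h=cv2.cvtColor(a,cv2.COLOR_RGB2HSV)
m=(h[...,0]>=100)&(h[...,0]<=125)&(h[...,1]>120)&(X[...,2]>.05)&(abs(X[...,1])<.2)&(d>0)&(X[...,2]<.115)
q=X[m];r=q[:,:2]-O;print(len(q),"rack x",np.percentile(r@Xr,[2,50,98]).round(3),"y",np.percentile(r@Y,[2,98]).round(3),"ztop",np.percentile(q[:,2],98).round(3))
A=cv2.resize(a[120:250,170:340],(520,400))[:,120:];B=cv2.resize(b[140:270,170:340],(520,400))[:,:400]
cv2.imwrite("pics/d5.png",np.hstack([A,B])[...,::-1])
E
```

```text
t: 13.12
position: [0.4762, 0.0357, 0.2382]
orientation: [0.67, 0.742, 0.0, -0.0]
wrist_force: [0.2, -0.2, 0.4]
opening: 0.5
grasp_force: 0.0
t 13.125 tip rack mm 35.8 61.8 56.2 F [ 0.2 -0.2  0.4] open 0.5
t: 13.88
position: [0.4801, -0.0029, 0.2383]
orientation: [0.671, 0.742, 0.0, 0.0]
wrist_force: [0.3, -0.5, -0.2]
opening: 0.501
grasp_force: 0.0
t 13.875 tip rack mm -3.0 61.8 56.3 F [ 0.3 -0.5 -0.2] open 0.5
t: 14.88
position: [0.5007, -0.2136, 0.4408]
orientation: [0.671, 0.741, -0.0, 0.0]
wrist_force: [-0.3, 0.4, 0.8]
opening: 0.503
grasp_force: 0.0
t 14.875 tip rack mm -215.0 62.6 258.8 F [-0.3  0.4  0.8] open 0.5
370 rack x [0.049 0.083 0.115] y [0.02  0.106] ztop 0.107
```

View pics/d5.png

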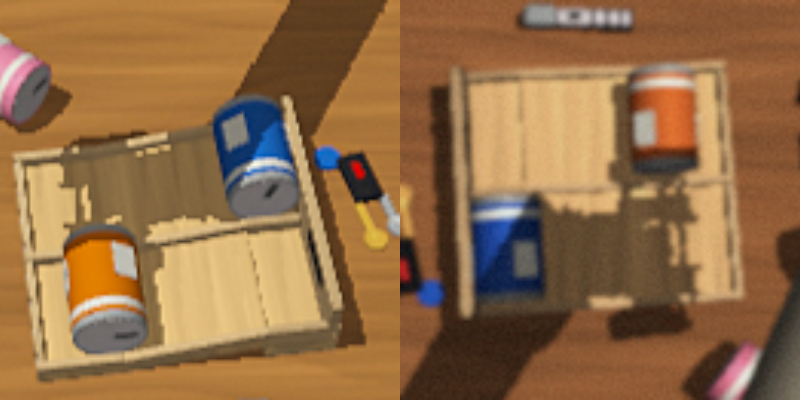

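The blue can rests in the seat against the end board (rack x about 83 mm), the orange can is where it was, and the arm is clear. I'm handing in.

```bash
python3 -m jog '[0,0,0,0,0,0,0,0,0,0,0,0]'; python3 -c "
from cell import bot
print(bot.job_done())"
```

```text
t: 15.22
position: [0.5015, -0.2096, 0.4407]
orientation: [0.67, 0.743, 0.0, -0.0]
wrist_force: [-0.5, -1.0, 0.7]
opening: 0.5
grasp_force: 0.0
the job is handed in; nothing more can be done
None
```

The blue can is in the top seat against the end board and stayed there after I let go; the orange can and the rest of the table look undisturbed, and I handed the job in at about 15 s (no verdict was returned).

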